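Put the dough cutters back in their rows

TASK

Two round dough cutters, one small and one large, are still standing loose at the front of the pastry table, alongside a square cutter and a little tart mould. Put each of the two away in the wooden tray whose row holds cutters of its own size, standing upright in the free place in the middle of the row, and let go.

Things in the scene. Friction and masses are not known exactly. Their poses are not given: they have to be found in the camera images.
- small_cutter_mid (a point): smaller loose round cutter: plain bright metal tube, open both ends, 36 mm outside diameter, 45 mm tall, wall 3 mm, standing on the table near the robot. Point: its centre, half-way up; z along its axis, up. It stands in a loose line with the 54 mm cutter, a square cutter (46 mm, equally tall) and a flared tart mould (74 mm wide, 26 mm tall), 95 mm or more between centres
- large_cutter_mid (a point): larger loose round cutter: plain bright metal tube, open both ends, 54 mm outside diameter, 45 mm tall, wall 3 mm, standing on the table near the robot. Point: its centre, half-way up; z along its axis, up. It stands in a loose line with the 36 mm cutter, a square cutter (46 mm, equally tall) and a flared tart mould (74 mm wide, 26 mm tall), 95 mm or more between centres
- small_row_gap (a point): free middle place of the row of small (36 mm) cutters: on the tray's floor at its centre, 6 mm above the table. z up, y along the row, x across. Fixed wooden tray 90 (x) by 260 mm (y), lip 6 mm wide with its top 12 mm above the table. Two small cutters stand in it, 85 mm either side along y. The two trays lie end to end beyond the loose cutters, either one on the left
- large_row_gap (a point): free middle place of the row of large (54 mm) cutters: on the tray's floor at its centre, 6 mm above the table. z up, y along the row, x across. Fixed wooden tray 90 (x) by 260 mm (y), lip 6 mm wide with its top 12 mm above the table. Two large cutters stand in it, 85 mm either side along y. The two trays lie end to end beyond the loose cutters, either one on the left

How it is judged:
By the outcome, as a careful person would: the job done as asked, in the order asked, and still so for the second after the job is handed in, with the robot touching nothing.
It also fails if it takes over 58 s, if anything falls off the work surface, if the arm or the gripper's body presses on something with over 40 N, if the wrist force passes 120 N, or if a joint passes its speed limit or range.

ROBOT

A 6-joint arm with a two-finger parallel gripper is mounted at the origin on the work surface. World frame = base frame: x ahead of the robot, y to its left, z up, the work surface at z = 0. Lengths are in m, angles in rad, forces in N, time in s.
With the tool pointing down it reaches from about 0.25 to 0.8 m from the base axis. Payload 8.5 kg.
Tool frame: the origin (TCP) lies on the mounting face of the last link; the fingertips stand 173 mm ahead of it and the grasp point (between the pads) lies 155 mm ahead of it; z points along the fingers, x is the direction in which the jaws open and shut, and the axes are right-handed (so a half turn about z gives the same grasp; the last joint's range is limited). The gripper opens to 85 mm and grips with 20 to 120 N. Pads are 22 mm wide; open, the fingers measure 114 mm over their backs; the gripper's body (76 mm by 85 mm) begins 54 mm behind the grasp point. The pads swing forward as they close: fully open they stand 13 mm farther back than shut.
Start: joints at [-1.23, 0.238, -0.013, 1.319, 0, 1.571], TCP at [0.175, -0.495, 0.405] pointing down, gripper open.
Joint ranges: [-2.66, 2.66], [-1.03, 1.9], [-1.14, 1.46], [-1.82, 2.27], [-1.45, 1.34], [-3.14, 3.14]. Speed limits (rad/s): [2.22, 2.22, 2.79, 3.14, 3.14, 3.14].

INTERFACE

Orientations are given as a unit quaternion [x, y, z, w].
In Python, from workcell import r gives the robot as it stands. The module is installed in compiled form; this text tells all that it offers.
- The arm moves only by the tool servo_tool, never from a script. Its arguments are lists of equal length, an entry for each row: "travel": the shift along the tool's x, y, z in mm, a list of three; "yaw": the turn about the tool's z in rad; "jaw": the closure in counts, from 0 (fully open) to 255 (shut). A call has exactly 5 rows; each row is the pose to reach, as a shift and turn from the pose commanded when the call began, along the tool's axes at that moment; what a row does not reach only later rows make up. A row lasts 1/10 s, in which the tool goes at most 50 mm and 8.59 degrees, less where a joint would pass 70% of its speed; a pose out of reach is approached as far as the arm can. A call with a gripper value outside its range is refused whole. The fingers move at their own pace and stop on an object; "squeeze" is the grip in N (left out, the last holds). Time passes only in rows, so rows that repeat a pose let the fingers close, or fill a call up. It gives the time, the measured TCP pose, the force and the opening at its end, in the units of the state.
- r.read_state(): the state, without advancing time (a new reading comes with each control period).
- r.get_image(name): name is "scene" or "top" or "wrist"; returns a dict with "img" (480x640x3 uint8, red, green, blue), "camera_matrix" (3x3 intrinsics, pixels), "dist_coeffs" ([k1, k2, p1, p2, k3] as OpenCV has them; the pictures are not rectified), "origin" and "attitude" of the camera in the world. Camera axes: x right, y down, z forward; pixel columns grow to the right and rows downward; lengths in m; the calibration is good to about 2 mm. A picture is of the moment at which its call begins. There is no depth.
- r.sign_off(): hands the job in, once; it reports no verdict.
The state is a dict: "time": time; "qpos": joint angles; "qvel": joint speeds; "joint_torque": joint torques, N m; "tool_pos": TCP position; "orientation": TCP orientation; "wrist_force": force on the tool from outside, world axes, zero at the start; "torque": the same for the moment, N m; "width": finger opening in m.
Only numpy, scipy, OpenCV 4.12 (cv2) and the standard library are available. Lean on these libraries where they do the work, as an engineer would, in place of code of your own. Each camera call takes 0.05 s, during which the arm holds its last target.

## Working session

There is one attempt and no reset: what is moved stays moved. The work goes in short steps, Python scripts to look and compute and a tool call to move; the robot and the scene stay as the last step left them, time stands still between calls to the robot, and variables do not carry over. Pictures are saved under pics/ and viewed, and the job is handed in when it is done.

Besides the shell and the picture viewer there is one more tool, called after ">>>" in YAML: its name, and indented under it one key for each argument. servo_tool: Moves the arm, as the interface text tells. Its arguments: {"type":"object","properties":{"travel":{"type":"array","items":{"type":"array","items":{"type":"number"}}},"yaw":{"type":"array","items":{"type":"number"}},"jaw":{"type":"array","items":{"type":"number"}},"squeeze":{"type":"number"}},"required":["travel","yaw","jaw"]}

```bash
mkdir -p pics; cat > h.py <<'E'
import numpy as np, cv2
from scipy.spatial.transform import Rotation as R
from workcell import r
def cam(name,fn=None):
    d=r.get_image(name)
    if fn: cv2.imwrite('pics/'+fn,d['img'][:,:,::-1])
    return d
def rot(d):
    a=np.array(d['attitude'],float)
    return a if a.shape==(3,3) else R.from_quat(a).as_matrix()
def ray(d,uv,z):
    p=cv2.undistortPoints(np.array(uv,float).reshape(-1,1,2),np.array(d['camera_matrix']),np.array(d['dist_coeffs'])).reshape(-1,2)
    v=np.c_[p,np.ones(len(p))]@rot(d).T
    o=np.array(d['origin']); return o+v*((z-o[2])/v[:,2])[:,None]
def proj(d,P):
    M=rot(d).T; t=-M@np.array(d['origin'])
    return cv2.projectPoints(np.array(P,float).reshape(-1,1,3),cv2.Rodrigues(M)[0],t,np.array(d['camera_matrix']),np.array(d['dist_coeffs']))[0].reshape(-1,2)
E
python3 - <<'E'
from h import *
for n in ['scene','top']:
    d=cam(n,n+'1.png'); print(n,d['origin'],d['attitude'],d['camera_matrix'])
print(r.read_state())
E
```

```text
scene [ 1.24053884 -0.39787315  0.54899142] [ 0.75448674  0.44818497 -0.24208465 -0.41385386] [[523.68350946   0.         315.08885764]
 [  0.         523.68350946 239.18343747]
 [  0.           0.           1.        ]]
top [ 0.426806   -0.0061169   0.76748331] [-0.69401657  0.71401141 -0.05504211  0.07415571] [[499.66317417   0.         322.24331115]
 [  0.         499.66317417 237.54049704]
 [  0.           0.           1.        ]]
{'time': 0.1, 'qpos': array([-1.22998494e+00,  2.38722309e-01, -1.41585531e-02,  1.31918331e+00,
       -1.04450007e-05,  1.57079207e+00]), 'qvel': array([-0.00185328,  0.00016332,  0.00015031,  0.00080285, -0.00094919,
        0.00056665]), 'joint_torque': array([ 6.63905448e-04, -5.39719963e+01,  3.46998847e+01,  1.35280058e-02,
        6.78410902e-05,  1.17835052e-05]), 'tool_pos': array([ 0.17543385, -0.49467165,  0.4041454 ]), 'orientation': array([ 8.16778857e-01, -5.76950516e-01, -5.20784519e-04, -3.61477400e-04]), 'wrist_force': array([-0.28151431,  0.41222534,  0.21565046]), 'torque': array([-0.01351189,  0.00528515, -0.00051999]), 'width': 0.08532038802691577}
```

View pics/scene1.png

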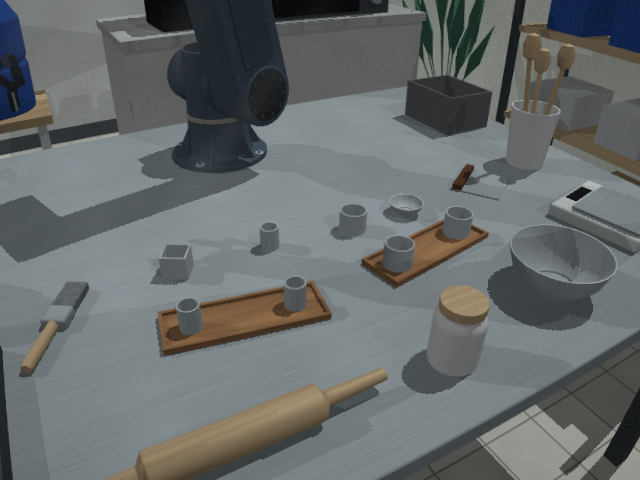

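View pics/top1.png

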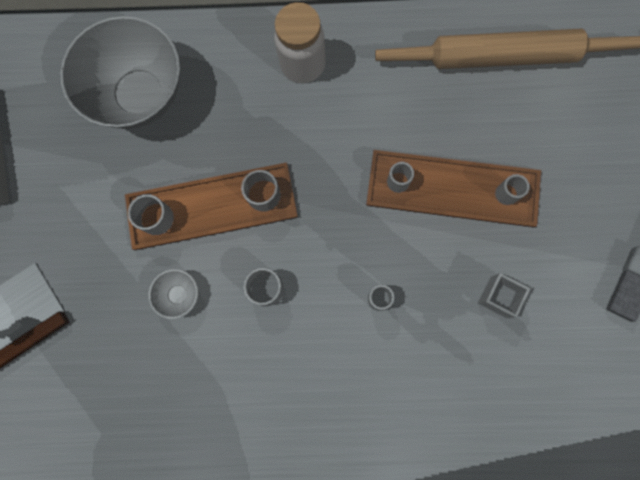

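The top view shows the small loose cutter at about (381,297) and the large one at (263,287). The small-row tray is on the right, with cutters at (401,176) and (516,188). The large-row tray is on the left, with cutters at (148,214) and (260,189).

```bash
python3 - <<'E'
from h import *
d=cam('top'); im=d['img']; hsv=cv2.cvtColor(im,cv2.COLOR_RGB2HSV)
m=((hsv[:,:,1]>90)&((hsv[:,:,0]<20))).astype(np.uint8)*255
vis=im[:,:,::-1].copy()
for n,(x0,x1) in dict(large=(110,310),small=(350,560)).items():
    mm=np.zeros_like(m); mm[140:260,x0:x1]=m[140:260,x0:x1]
    mm=cv2.morphologyEx(mm,cv2.MORPH_OPEN,np.ones((3,3)))
    pts=cv2.findNonZero(mm)
    hull=cv2.convexHull(pts).reshape(-1,2)
    P=ray(d,hull,0.012)[:,:2]
    rc=cv2.minAreaRect((P*1000).astype(np.float32)); print(n,'tray',rc)
    bx=cv2.boxPoints(rc)/1000; q=proj(d,np.c_[bx,np.full(4,.012)]); cv2.polylines(vis,[q.astype(int)],True,(0,255,0),1)
g=cv2.cvtColor(im,cv2.COLOR_RGB2GRAY)
f=500/(0.767-0.045)
for n,(c,dia) in dict(s=((381,297),36),l=((263,287),54),sA=((401,172),36),sB=((516,186),36),lA=((147,212),54),lB=((260,187),54)).items():
    x,y=c;w=34; k=4
    roi=cv2.resize(g[y-w:y+w,x-w:x+w],None,fx=k,fy=k,interpolation=cv2.INTER_CUBIC)
    rp=dia/2000*f*k
    h=cv2.HoughCircles(roi,cv2.HOUGH_GRADIENT,1.0,400,param1=80,param2=12,minRadius=int(rp*0.9),maxRadius=int(rp*1.1))
    if h is None: print(n,'none');continue
    a,b,rr=h[0,0]; uv=(x-w+(a+.5)/k-.5,y-w+(b+.5)/k-.5)
    print(n,np.round(uv,1),'r',rr/k,'exp',rp/k,np.round(ray(d,[uv],0.045)[0],4))
    cv2.circle(vis,(round(uv[0]),round(uv[1])),round(rr/k),(0,0,255),1)
cv2.imwrite('pics/vis1.png',cv2.resize(vis[120:340,90:570],(800,367)))
E
```

```text
large tray ((623.3316650390625, 186.05894470214844), (90.14815521240234, 258.9273376464844), 9.798707008361816)
small tray ((639.4791870117188, -191.9564208984375), (258.00164794921875, 90.19417572021484), 80.41177368164062)
s [381.2 296.8] r 12.6 exp 12.465373961218836 [ 0.4719 -0.0706  0.045 ]
l [263.  286.8] r 17.25 exp 18.698060941828256 [0.491  0.0994 0.045 ]
sA [401.5 173. ] r 11.8 exp 12.465373961218836 [ 0.6553 -0.1094  0.045 ]
sB [518.5 185.5] r 11.575 exp 12.465373961218836 [ 0.6297 -0.2792  0.045 ]
lA [146.5 211.5] r 17.4 exp 18.698060941828256 [0.6085 0.2733 0.045 ]
lB [258.5 186.5] r 17.925 exp 18.698060941828256 [0.6418 0.1056 0.045 ]
```

View pics/vis1.png

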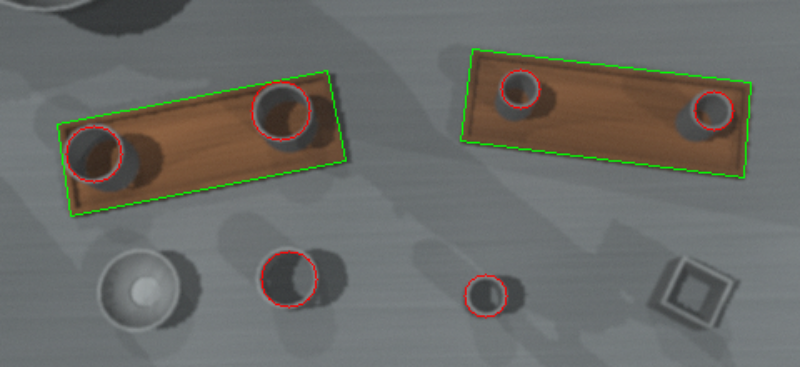

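Both trays measure about 259×90 mm, and their centres lie within 3 mm of the midpoints of their rows. The loose rims come out close to the expected radii. I'll work out the approach to the small cutter next.

```bash
cat >> h.py <<'E'
def go(x,y,gz,th):
    """grasp point target world, tool x heading deg -> tool shift mm, yaw"""
    s=r.read_state(); M=R.from_quat(s['orientation']).as_matrix()
    p=np.array(s['tool_pos']); t=np.array([x,y,gz+0.155])
    cur=np.degrees(np.arctan2(M[1,0],M[0,0]))
    print('t',round(s['time'],2),'tcp',np.round(p*1000,1),'head',round(cur,2),'tiltz',np.round(M[:,2],4),'F',np.round(s['wrist_force'],1),'w',round(s['width']*1000,1))
    print(' shift',np.round(M.T@(t-p)*1000,1),'yaw',round(np.radians(cur-th),3))
E
python3 -c "
from h import *
go(.472,-.0706,.15,-9.6)"
```

```text
t 0.15 tcp [ 175.4 -494.7  404.2] head -70.48 tiltz [-3.0e-04  1.1e-03 -1.0e+00] F [-0.4  0.8 -0.2] w 85.5
 shift [-300.5 -421.2   99.6] yaw -1.062
```

>>> servo_tool:
  travel:
    - [-28, -40, 9]
    - [-56, -80, 18]
    - [-84, -120, 27]
    - [-112, -160, 36]
    - [-140, -200, 45]
  yaw: [-0.1, -0.2, -0.3, -0.4, -0.5]
  jaw: [0, 0, 0, 0, 0]
  squeeze: 30

```text
time: 0.65
tool_pos: [0.3177, -0.2943, 0.3593]
orientation: [0.935, -0.355, 0.0, -0.0]
wrist_force: [0.9, 0.1, -0.5]
width: 0.0854
```

```bash
python3 -c "
from h import *
go(.472,-.0706,.15,-9.6)"
```

```text
t 0.65 tcp [ 317.7 -294.3  359.3] head -41.62 tiltz [ 2.e-04  0.e+00 -1.e+00] F [ 0.9  0.1 -0.5] w 85.4
 shift [ -33.3 -269.7   54.4] yaw -0.559
```

>>> servo_tool:
  travel:
    - [-6, -45, 9]
    - [-12, -90, 18]
    - [-18, -135, 27]
    - [-24, -180, 36]
    - [-30, -225, 45]
  yaw: [-0.11, -0.22, -0.33, -0.44, -0.55]
  jaw: [0, 0, 0, 0, 0]

```text
time: 1.15
tool_pos: [0.4455, -0.1065, 0.3144]
orientation: [0.996, -0.088, 0.0, 0.0]
wrist_force: [1.3, -1.8, -0.4]
width: 0.0854
```

```bash
python3 -c "
from h import *
go(.472,-.0706,.15,-9.6)"
```

```text
t 1.15 tcp [ 445.5 -106.5  314.4] head -10.05 tiltz [ 2.e-04 -1.e-04 -1.e+00] F [ 1.3 -1.8 -0.4] w 85.4
 shift [ 19.8 -40.    9.4] yaw -0.008
```

>>> servo_tool:
  travel:
    - [8, -16, 4]
    - [14, -28, 8]
    - [20, -40, 9]
    - [20, -40, 9]
    - [20, -40, 9]
  yaw: [-0.008, -0.008, -0.008, -0.008, -0.008]
  jaw: [0, 0, 0, 0, 0]

```text
time: 1.65
tool_pos: [0.4715, -0.073, 0.3058]
orientation: [0.996, -0.086, -0.0, 0.0]
wrist_force: [-0.6, 0.3, 0.4]
width: 0.0854
```

```bash
python3 -c "
from h import *
d=cam('wrist','w1.png');print(d['origin'],proj(d,[[.472,-.0706,.045],[.472,-.0706,0]]))
go(.472,-.0706,.03,-9.6)"
```

```text
[0.48408948 0.00853342 0.27669016] [[324.10670156 245.26329652]
 [323.70271366 225.67074368]]
t 1.7 tcp [471.4 -73.2 305.9] head -9.91 tiltz [-1.e-04 -1.e-04 -1.e+00] F [-0.5  0.3  0.4] w 85.2
 shift [  0.2  -2.7 120.9] yaw -0.005
```

View pics/w1.png

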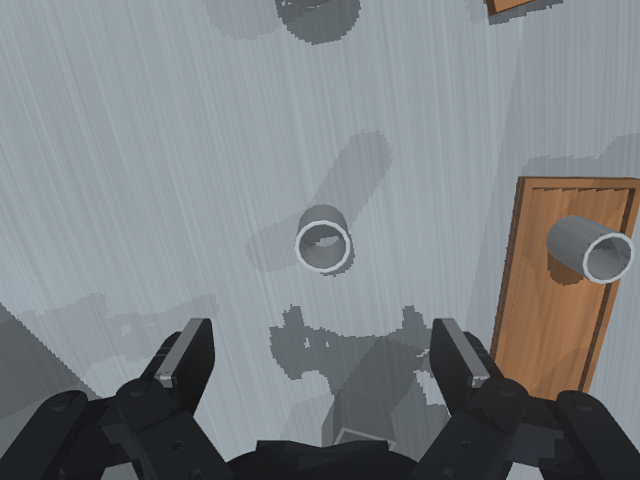

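The wrist view shows the cutter's rim centred at about (323,246). I predicted (324,245), so the position holds and I can descend.

>>> servo_tool:
  travel:
    - [0, -3, 30]
    - [0, -3, 65]
    - [0, -3, 95]
    - [0, -3, 115]
    - [0, -3, 121]
  yaw: [0, 0, 0, 0, 0]
  jaw: [0, 0, 0, 0, 0]

```text
time: 2.2
tool_pos: [0.471, -0.0703, 0.1832]
orientation: [0.996, -0.087, -0.002, -0.0]
wrist_force: [-0.2, -0.0, 0.6]
width: 0.0852
```

>>> servo_tool:
  travel:
    - [0, 0, 0]
    - [0, 0, 0]
    - [0, 0, 0]
    - [0, 0, 0]
    - [0, 0, 0]
  yaw: [0, 0, 0, 0, 0]
  jaw: [60, 90, 120, 255, 255]
  squeeze: 30

```text
time: 2.7
tool_pos: [0.4726, -0.0697, 0.1859]
orientation: [0.996, -0.086, 0.001, 0.0]
wrist_force: [-1.6, -0.6, 7.1]
width: 0.0355
```

>>> servo_tool:
  travel:
    - [0, 0, 0]
    - [0, 0, 0]
    - [0, 0, 0]
    - [0, 0, 0]
    - [0, 0, 0]
  yaw: [0, 0, 0, 0, 0]
  jaw: [255, 255, 255, 255, 255]

```text
time: 3.2
tool_pos: [0.4727, -0.0697, 0.1859]
orientation: [0.996, -0.086, 0.001, 0.0]
wrist_force: [-1.6, -0.4, 6.7]
width: 0.0354
```

```bash
python3 -c "
from h import *
cam('wrist','w2.png')
go(.472,-.0706,.03,-9.6)"
```

```text
t 3.25 tcp [472.7 -69.6 185.9] head -9.85 tiltz [ 2.1e-03 -5.0e-04 -1.0e+00] F [-0.9 -1.1  7.2] w 36.0
 shift [-0.5  1.1  0.9] yaw -0.004
```

View pics/w2.png

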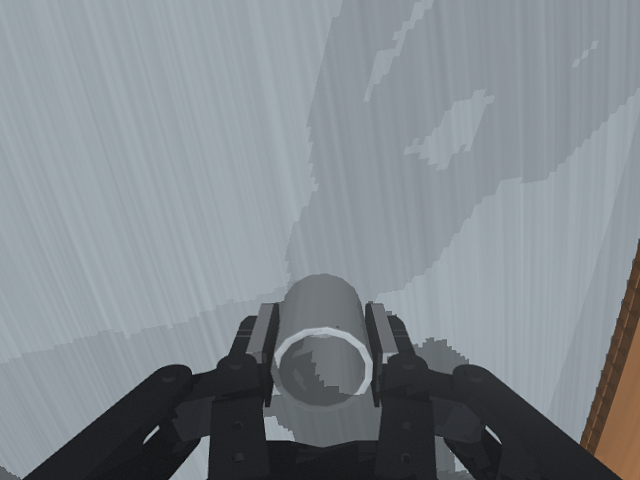

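The cutter is gripped upright, with the width at 35.5 mm and the rim at about (323,366). I'll check its offset in the hand and lift.

```bash
python3 -c "
from h import *
d=r.get_image('wrist')
print(ray(d,[[323,366]],.045), proj(d,[[.472,-.0706,.045]]))"
```

```text
[[ 0.4717979  -0.07007545  0.045     ]] [[323.82887187 367.15227179]]
```

>>> servo_tool:
  travel:
    - [0, 0, -20]
    - [0, 0, -45]
    - [0, 0, -70]
    - [0, 0, -80]
    - [0, 0, -80]
  yaw: [0, 0, 0, 0, 0]
  jaw: [255, 255, 255, 255, 255]

```text
time: 3.8
tool_pos: [0.4728, -0.0696, 0.2661]
orientation: [0.996, -0.086, 0.002, 0.0]
wrist_force: [0.4, -0.4, -1.0]
width: 0.0355
```

```bash
python3 -c "
from h import *
cam('wrist','w3.png')
go(.640,-.192,.11,-9.6)"
```

```text
t 3.85 tcp [472.3 -69.6 264.9] head -9.85 tiltz [ 1.3e-03 -1.0e-04 -1.0e+00] F [ 0.  -0.  -0.4] w 35.5
 shift [186.2  91.9   0.2] yaw -0.004
```

View pics/w3.png

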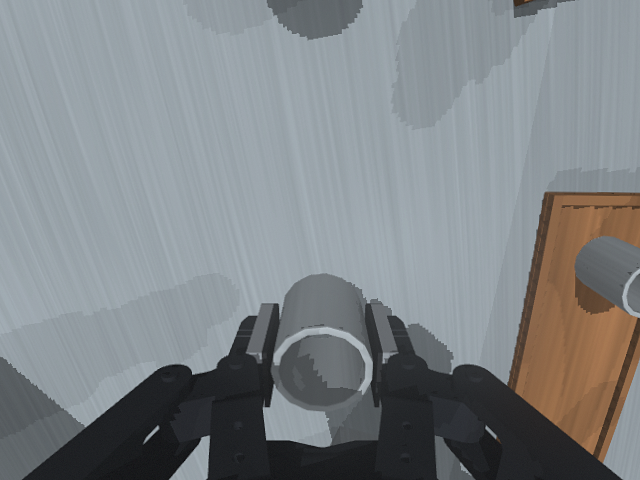

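The cutter came up with the hand and is still upright at (323,366). Its bottom is about 80 mm up, which clears the neighbours' 51 mm. I'll traverse.

>>> servo_tool:
  travel:
    - [30, 15, 0]
    - [70, 35, 0]
    - [110, 55, 0]
    - [150, 74, 0]
    - [178, 88, 0]
  yaw: [0, 0, 0, 0, 0]
  jaw: [255, 255, 255, 255, 255]

```text
time: 4.35
tool_pos: [0.6341, -0.1883, 0.2624]
orientation: [0.996, -0.086, -0.001, -0.0]
wrist_force: [0.2, 0.5, -0.2]
width: 0.0352
```

>>> servo_tool:
  travel:
    - [8, 4, 0]
    - [8, 4, 0]
    - [8, 4, 0]
    - [8, 4, 0]
    - [8, 4, 0]
  yaw: [0, 0, 0, 0, 0]
  jaw: [255, 255, 255, 255, 255]

```text
time: 4.85
tool_pos: [0.639, -0.1913, 0.265]
orientation: [0.996, -0.086, -0.0, -0.0]
wrist_force: [-0.3, -0.8, -0.8]
width: 0.0357
```

```bash
python3 -c "
from h import *
cam('wrist','w4.png')
go(.640,-.192,.0375,-9.6)"
```

```text
t 4.9 tcp [ 639.2 -191.4  265.1] head -9.82 tiltz [ 1.e-04  0.e+00 -1.e+00] F [-1.  -0.3 -0.5] w 35.6
 shift [ 0.9  0.4 72.6] yaw -0.004
```

View pics/w4.png

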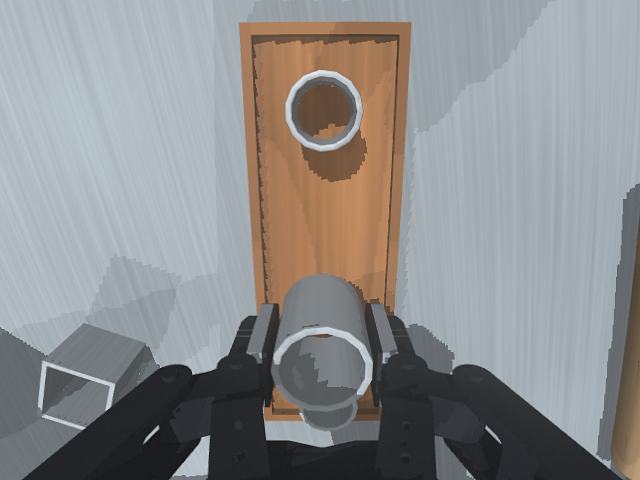

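The hand is centred across the small tray, with the near neighbour at (324,110) in line. I'll lower it.

>>> servo_tool:
  travel:
    - [1, 0, 20]
    - [1, 0, 42]
    - [1, 0, 60]
    - [1, 0, 70]
    - [1, 0, 72]
  yaw: [0, 0, 0, 0, 0]
  jaw: [255, 255, 255, 255, 255]

```text
time: 5.4
tool_pos: [0.6402, -0.1919, 0.1921]
orientation: [0.996, -0.086, -0.001, -0.0]
wrist_force: [-0.3, 0.4, 0.2]
width: 0.0355
```

>>> servo_tool:
  travel:
    - [0, 0, 0.5]
    - [0, 0, 1]
    - [0, 0, 1]
    - [0, 0, 1]
    - [0, 0, 1]
  yaw: [0, 0, 0, 0, 0]
  jaw: [255, 255, 255, 255, 255]

```text
time: 5.9
tool_pos: [0.6408, -0.1923, 0.192]
orientation: [0.996, -0.086, 0.0, 0.0]
wrist_force: [0.7, 0.6, 0.7]
width: 0.0357
```

>>> servo_tool:
  travel:
    - [0, 0, 0.5]
    - [0, 0, 1]
    - [0, 0, 1]
    - [0, 0, 1]
    - [0, 0, 1]
  yaw: [0, 0, 0, 0, 0]
  jaw: [255, 255, 255, 255, 255]

```text
time: 6.4
tool_pos: [0.6407, -0.1922, 0.1919]
orientation: [0.996, -0.086, 0.001, 0.0]
wrist_force: [-3.3, 0.8, 8.7]
width: 0.0357
```

Contact reads 8.7 N and the height is 6 mm above the table grasp, as expected. I'll open and retreat.

>>> servo_tool:
  travel:
    - [0, 0, -1]
    - [0, 0, -1]
    - [0, 0, -1]
    - [0, 0, -1]
    - [0, 0, -1]
  yaw: [0, 0, 0, 0, 0]
  jaw: [120, 100, 85, 75, 75]

```text
time: 6.9
tool_pos: [0.6407, -0.1922, 0.1915]
orientation: [0.996, -0.086, -0.0, -0.0]
wrist_force: [-0.3, -1.3, -0.4]
width: 0.0605
```

>>> servo_tool:
  travel:
    - [0, 0, -10]
    - [0, 0, -30]
    - [0, 0, -60]
    - [0, 0, -90]
    - [0, 0, -110]
  yaw: [0, 0, 0, 0, 0]
  jaw: [75, 75, 75, 75, 75]

```text
time: 7.4
tool_pos: [0.6409, -0.1923, 0.3048]
orientation: [0.996, -0.086, 0.001, 0.0]
wrist_force: [-0.4, 0.8, -0.2]
width: 0.0604
```

```bash
python3 -c "
from h import *
cam('wrist','w5.png')
go(.491,.0994,.15,9.8)"
```

```text
t 7.45 tcp [ 641.5 -192.4  307.8] head -9.85 tiltz [ 0.0063 -0.0018 -1.    ] F [ 1.1 -0.5  1.8] w 60.2
 shift [-198.2 -261.8    1.4] yaw -0.343
```

View pics/w5.png

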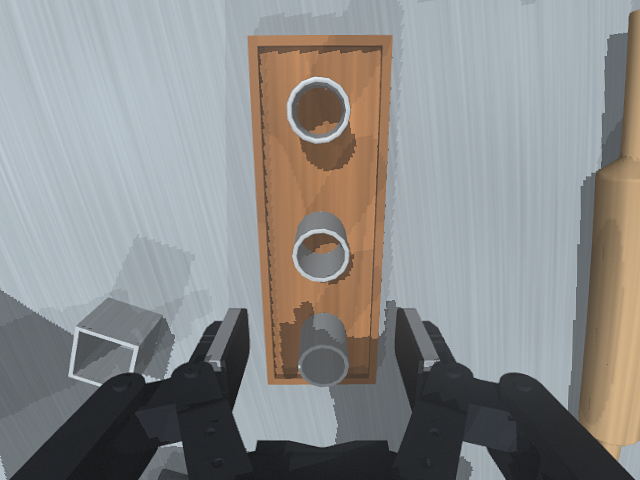

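The small cutter stands upright at (321,255), in line between its neighbours at (318,110) and (324,362). On to the large one.

>>> servo_tool:
  travel:
    - [-20, -26, 0]
    - [-48, -63, 0]
    - [-76, -100, 0]
    - [-104, -137, 0]
    - [-132, -174, 0]
  yaw: [-0.07, -0.14, -0.21, -0.28, -0.343]
  jaw: [40, 0, 0, 0, 0]

```text
time: 7.95
tool_pos: [0.5393, 0.0031, 0.3023]
orientation: [0.996, 0.087, 0.0, -0.0]
wrist_force: [1.2, 0.6, -0.1]
width: 0.0854
```

```bash
python3 -c "
from h import *
go(.491,.0994,.15,9.8)"
```

```text
t 7.95 tcp [539.3   3.1 302.3] head 9.93 tiltz [ 8.e-04  2.e-04 -1.e+00] F [ 1.2  0.6 -0.1] w 85.4
 shift [ -31.  -103.2   -2.7] yaw 0.002
```

>>> servo_tool:
  travel:
    - [-11, -38, 0]
    - [-22, -72, 0]
    - [-29, -95, 0]
    - [-31, -103, 0]
    - [-31, -103, 0]
  yaw: [0, 0, 0, 0, 0]
  jaw: [0, 0, 0, 0, 0]

```text
time: 8.45
tool_pos: [0.4922, 0.0987, 0.3023]
orientation: [0.996, 0.086, 0.0, -0.0]
wrist_force: [1.2, 0.5, -0.8]
width: 0.0851
```

```bash
python3 -c "
from h import *
d=cam('wrist','w6.png');print(proj(d,[[.491,.0994,.045]]))
go(.491,.0994,.03,9.8)"
```

```text
[[322.17537942 250.22562579]]
t 8.5 tcp [492.6  98.  302.1] head 9.85 tiltz [ 8.e-04 -0.e+00 -1.e+00] F [-0.3 -0.3  0.8] w 85.5
 shift [ -1.4  -1.6 117.1] yaw 0.001
```

View pics/w6.png

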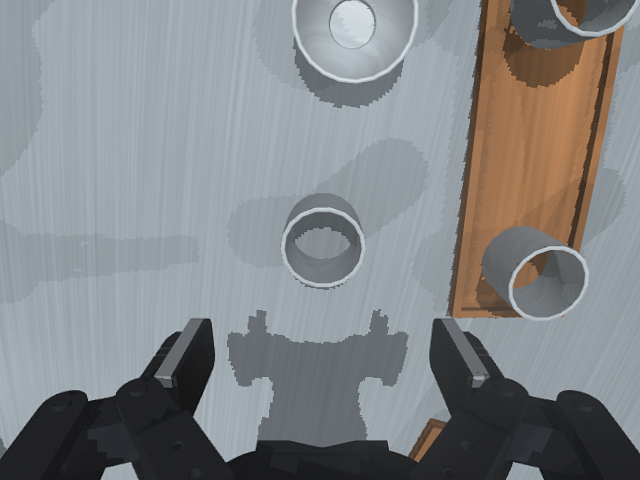

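The rim is at about (323,248) and I predicted (322,250), about 1 mm apart. I'll descend and grip.

>>> servo_tool:
  travel:
    - [-1, -2, 30]
    - [-1, -2, 65]
    - [-1, -2, 95]
    - [-1, -2, 112]
    - [-1, -2, 117]
  yaw: [0, 0, 0, 0, 0]
  jaw: [0, 0, 0, 0, 0]

```text
time: 9.0
tool_pos: [0.491, 0.0986, 0.1829]
orientation: [0.996, 0.085, -0.002, 0.0]
wrist_force: [-0.6, -0.2, 0.2]
width: 0.0853
```

>>> servo_tool:
  travel:
    - [0, 0, 0]
    - [0, 0, 0]
    - [0, 0, 0]
    - [0, 0, 0]
    - [0, 0, 0]
  yaw: [0, 0, 0, 0, 0]
  jaw: [30, 60, 80, 255, 255]
  squeeze: 30

```text
time: 9.5
tool_pos: [0.4916, 0.0998, 0.186]
orientation: [0.996, 0.085, 0.001, 0.0]
wrist_force: [-0.6, -1.2, 5.5]
width: 0.0527
```

>>> servo_tool:
  travel:
    - [0, 0, 0]
    - [0, 0, 0]
    - [0, 0, 0]
    - [0, 0, 0]
    - [0, 0, 0]
  yaw: [0, 0, 0, 0, 0]
  jaw: [255, 255, 255, 255, 255]

```text
time: 10.0
tool_pos: [0.4916, 0.0998, 0.186]
orientation: [0.996, 0.085, 0.001, 0.0]
wrist_force: [-0.7, -0.7, 5.1]
width: 0.0526
```

>>> servo_tool:
  travel:
    - [0, 0, -20]
    - [0, 0, -45]
    - [0, 0, -70]
    - [0, 0, -80]
    - [0, 0, -80]
  yaw: [0, 0, 0, 0, 0]
  jaw: [255, 255, 255, 255, 255]

```text
time: 10.5
tool_pos: [0.4916, 0.1, 0.2662]
orientation: [0.996, 0.085, 0.002, -0.0]
wrist_force: [0.0, -0.7, -0.5]
width: 0.0527
```

```bash
python3 -c "
from h import *
d=cam('wrist','w7.png')
go(.624,.186,.11,9.8)"
```

```text
t 10.55 tcp [491.1  99.9 265. ] head 9.8 tiltz [ 1.3e-03  3.0e-04 -1.0e+00] F [-0.3 -0.4 -1.3] w 52.4
 shift [145.6 -62.2   0.2] yaw 0.0
```

View pics/w7.png

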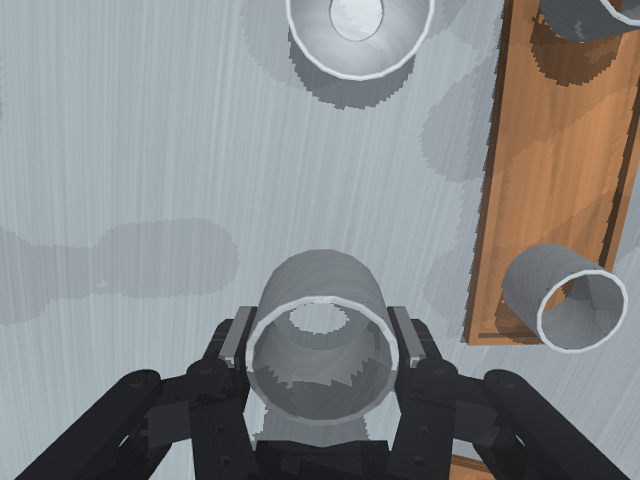

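The large cutter is held upright, with the width at 52.5 mm and the rim centre at about (322,360).

```bash
python3 -c "
from h import *
d=r.get_image('wrist')
print(ray(d,[[322,360]],.045+.079), r.read_state()['tool_pos'])"
```

```text
[[0.48932576 0.10202768 0.124     ]] [0.4907788  0.09979479 0.2642211 ]
```

>>> servo_tool:
  travel:
    - [27, -12, 0]
    - [60, -26, 0]
    - [95, -41, 0]
    - [125, -54, 0]
    - [141, -60, 0]
  yaw: [0, 0, 0, 0, 0]
  jaw: [255, 255, 255, 255, 255]

```text
time: 11.1
tool_pos: [0.6213, 0.1843, 0.2624]
orientation: [0.996, 0.086, -0.001, 0.0]
wrist_force: [-0.7, 0.6, -0.3]
width: 0.0527
```

>>> servo_tool:
  travel:
    - [4, -1, 0]
    - [4, -1, 0]
    - [4, -1, 0]
    - [4, -1, 0]
    - [4, -1, 0]
  yaw: [0, 0, 0, 0, 0]
  jaw: [255, 255, 255, 255, 255]

```text
time: 11.6
tool_pos: [0.623, 0.1841, 0.265]
orientation: [0.996, 0.085, -0.0, -0.0]
wrist_force: [0.0, 0.4, -0.5]
width: 0.0524
```

```bash
python3 -c "
from h import *
d=cam('wrist','w8.png')
go(.624,.186,.037,9.8)"
```

```text
t 11.65 tcp [623.1 184.2 265.1] head 9.78 tiltz [ 2.e-04  1.e-04 -1.e+00] F [ 0.5  0.1 -1.2] w 52.3
 shift [ 1.1 -1.6 73.1] yaw -0.0
```

View pics/w8.png

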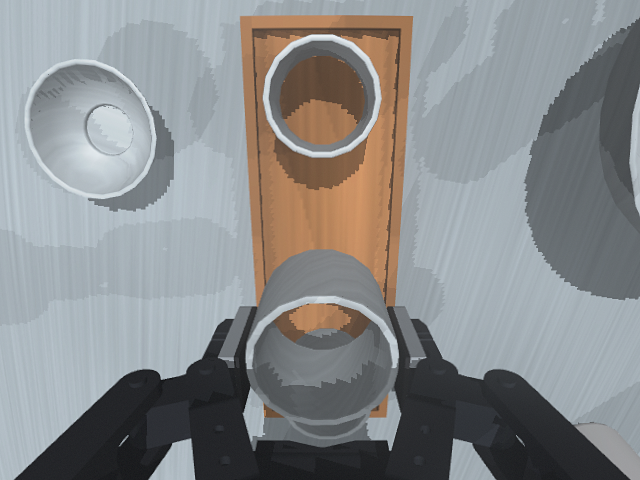

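The cutter sits about 2 mm to +y of the tool axis, which puts it over the gap already. I'll lower it with 1 mm of x correction.

>>> servo_tool:
  travel:
    - [1, 0, 20]
    - [1, 0, 42]
    - [1, 0, 60]
    - [1, 0, 70]
    - [1, 0, 72]
  yaw: [0, 0, 0, 0, 0]
  jaw: [255, 255, 255, 255, 255]

```text
time: 12.15
tool_pos: [0.6241, 0.1845, 0.1922]
orientation: [0.996, 0.085, -0.001, 0.0]
wrist_force: [0.3, 0.1, -0.5]
width: 0.0528
```

>>> servo_tool:
  travel:
    - [0, 0, 0.5]
    - [0, 0, 1]
    - [0, 0, 1.5]
    - [0, 0, 1.5]
    - [0, 0, 1.5]
  yaw: [0, 0, 0, 0, 0]
  jaw: [255, 255, 255, 255, 255]

```text
time: 12.65
tool_pos: [0.6248, 0.1849, 0.192]
orientation: [0.996, 0.085, 0.001, -0.0]
wrist_force: [-0.9, -0.0, 5.4]
width: 0.0526
```

It is seated, with 5.4 N of contact at the expected height. I'll release and retreat.

>>> servo_tool:
  travel:
    - [0, 0, -1]
    - [0, 0, -1]
    - [0, 0, -1]
    - [0, 0, -1]
    - [0, 0, -1]
  yaw: [0, 0, 0, 0, 0]
  jaw: [75, 60, 45, 35, 35]

```text
time: 13.15
tool_pos: [0.6245, 0.1848, 0.1921]
orientation: [0.996, 0.085, -0.0, -0.0]
wrist_force: [-0.7, 0.0, -0.4]
width: 0.0737
```

>>> servo_tool:
  travel:
    - [0, 0, -10]
    - [0, 0, -30]
    - [0, 0, -60]
    - [0, 0, -90]
    - [0, 0, -120]
  yaw: [0, 0, 0, 0, 0]
  jaw: [35, 35, 35, 35, 35]

```text
time: 13.65
tool_pos: [0.6244, 0.1847, 0.3142]
orientation: [0.996, 0.085, 0.0, -0.0]
wrist_force: [0.5, -0.3, -0.2]
width: 0.0736
```

>>> servo_tool:
  travel:
    - [-30, 0, -10]
    - [-70, 0, -20]
    - [-110, 0, -30]
    - [-150, 0, -40]
    - [-180, 0, -40]
  yaw: [0, 0, 0, 0, 0]
  jaw: [35, 35, 35, 35, 35]

```text
time: 14.15
tool_pos: [0.4451, 0.1537, 0.3542]
orientation: [0.996, 0.085, 0.001, -0.0]
wrist_force: [0.0, 1.1, 0.9]
width: 0.0736
```

>>> servo_tool:
  travel:
    - [-30, 0, 0]
    - [-60, 0, 0]
    - [-75, 0, 0]
    - [-75, 0, 0]
    - [-75, 0, 0]
  yaw: [0, 0, 0, 0, 0]
  jaw: [35, 35, 35, 35, 35]

```text
time: 14.65
tool_pos: [0.3741, 0.1417, 0.3529]
orientation: [0.996, 0.085, 0.001, -0.0]
wrist_force: [0.3, 0.1, -0.1]
width: 0.0737
```

```bash
python3 -c "
from h import *
cam('top','top2.png');cam('scene','scene2.png')
go(.624,.186,.037,9.8)"
```

```text
t 14.75 tcp [374.4 141.7 352.4] head 9.79 tiltz [ 9.e-04  4.e-04 -1.e+00] F [ 0.2 -0.2 -0.1] w 73.6
 shift [253.3  -1.2 160.7] yaw -0.0
```

View pics/top2.png

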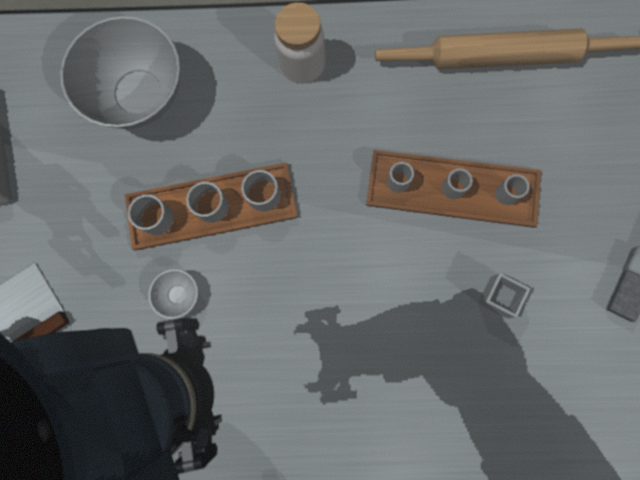

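View pics/scene2.png

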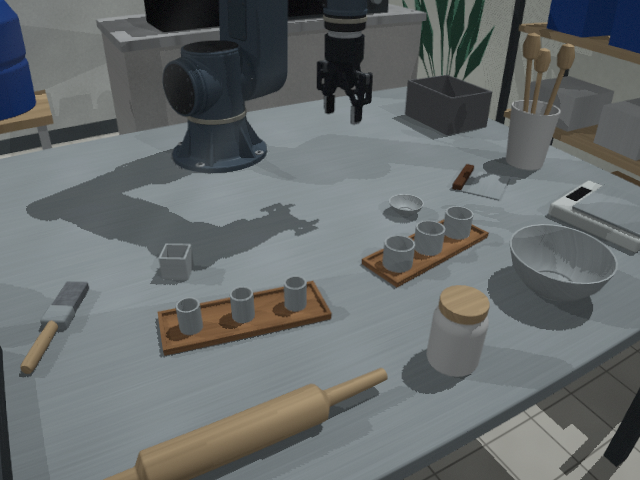

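Both views show the two cutters upright in the middle of their rows: the large one at (206,202) and the small one at (459,183) in the top view. The mould and the square cutter haven't moved, and the arm is clear of everything.

```bash
python3 -c "
from h import *
print(r.sign_off())"
```

```text
the job is handed in; nothing more can be done
None
```

Both round cutters are put away. The small one stands in the middle of the small row and the large one in the middle of the large row; both are upright and released. I handed the job in at about 14.8 s, with the arm drawn back and touching nothing.

- **Position:** the last top and scene pictures show each cutter in line between its two neighbours. In the top view the small one is at pixel (459,183) and the large one at (206,202). I judged this by eye and did not measure the final positions again.
- **Surroundings:** the square cutter, the tart mould and the cutters already in the trays look unmoved.
- **Forces:** the highest wrist force reported was about 9 N, as the small cutter was set down.
- **Small disagreements:** the grip read 52.5 mm on the 54 mm cutter. That cutter also sat about 2 mm off the tool axis, which I allowed for when placing it.

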